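# Pump the air out of the tea canister

## Task

On the grid deck, work the air pump of the stainless steel tea canister with the green plunger: push the plunger all the way down to its stop, hold it there a moment, let it rise fully, then push it all the way down and hold it a moment once more, and let it rise again. Leave the canister standing where it is, and do not press the black plunger of the copper canister or the head of the white soap pump.

Things in the scene. Friction and masses are not known exactly. Their poses are not given: they have to be found in the camera images.
- tea_canister: Loose upright canister, steel, 90 mm wide, 0.4 to 0.85 kg, with a green band and plunger, steel lid. Origin: centre of its underside, on the grid deck 30 mm above the work surface; z up its axis. Lid top 130 mm above the origin. On the axis is the flat round green plunger head, 44 mm wide, 12 mm thick; its top is 164 mm above the origin at rest, 148 mm fully down. Tallest neighbour: 200 mm blue bottle.
- tea_plunger (a joint): The green plunger of the tea canister, sliding down along the axis: 0 at rest (up), 0.016 m at its stop (fully down). A spring pushes it back up: 2 N starts it, about 6 N at the stop; it rises by itself when released. Beyond the stop it is rigid.
- coffee_plunger (a joint): The black plunger of the copper canister (a look-alike of the same size and spring, standing near): 0 up, 0.016 m down. Not to be pressed.
- soap_pump (a joint): The white pump head (32 mm across, with a side spout) of the white soap bottle with a blue band, bottle 72 mm in diameter, 166 mm high in all: 0 up, 0.016 m down. Not to be pressed.
Things that resemble listed ones, but are neither listed nor needed, are in the scene too. Leave any purple look-alike of the tea_canister alone.

How it is judged:
By the outcome, as a careful person would: the job done as asked, in the order asked, and still so for the second after the job is handed in, with the robot touching nothing.
It also fails if it takes over 34 s, if anything falls off the work surface, if the arm or the gripper's body presses on something with over 40 N, if the wrist force passes 120 N, or if a joint passes its speed limit or range.

## Robot

A 6-joint arm with a two-finger parallel gripper is mounted at the origin on the work surface. World frame = base frame: x ahead of the robot, y to its left, z up, the work surface at z = 0. Lengths are in mm, angles in rad, forces in N, time in s.
With the tool pointing down it reaches from about 275 to 750 mm from the base axis. Payload 10.2 kg.
Tool frame: the origin (TCP) lies midway between the tips of the shut fingers; the grasp point (between the pads) lies 19 mm behind it; z points along the fingers, y is the line along which they close (so a half turn about z gives the same grasp; the last joint's range is limited). The gripper opens to 85 mm and grips with 20 to 120 N. Pads are 22 mm wide; open, the fingers measure 114 mm over their backs; the gripper's body (76 mm by 85 mm) begins 54 mm behind the grasp point. The pads swing forward as they close: fully open they stand 13 mm farther back than shut.
Start: joints at [-1.465, 0.313, 1.498, -0, 1.331, -0.223], TCP at [169.514, -496.886, 195.694] pointing down, gripper open.
Joint ranges: [-2.94, 2.94], [-0.97, 2.17], [0.19, 2.56], [-1.23, 4.37], [0.02, 3.11], [-2.88, 2.88]. Speed limits (rad/s): [2.39, 2.39, 3.01, 3.14, 3.14, 3.14].

## Interface

Orientations are given as a unit quaternion [w, x, y, z].
In Python, from rig import ctrl gives the robot as it stands.
- The arm moves only by the tool send_rows, never from a script. Its argument "targets" is a list of rows, each an object with "offset": the shift along the world's x, y, z in cm, a list of three; "spin": the turn about the world's z in rad. A call has 1 to 8 rows; each row is the pose to reach, as a shift and turn from the pose commanded when the call began; what a row does not reach only later rows make up. A row lasts 1/12 s, in which the tool goes at most 41.7 mm and 7.16 degrees, less where a joint would pass 70% of its speed; a pose out of reach is approached as far as the arm can. A call with a gripper value outside its range is refused whole. "grip" is the opening, from 0 (shut) to 1 (fully open), set as the call begins (left out, the last holds). The fingers move at their own pace and stop on an object; "squeeze" is the grip in N (left out, the last holds). Time passes only in rows, so rows that repeat a pose let the fingers close. It gives the time, the measured TCP pose, the force, the opening and the grip force at its end, in the units of the state.
- ctrl.sense(): the state, without advancing time (a new reading comes with each control period).
- ctrl.capture(name): name is "scene" or "top" or "wrist"; returns (picture, depth): 400x640x3 uint8, red, green, blue; 400x640 float32, mm along the optical axis (not along the pixel's ray), 0 where there is no reading.
- ctrl.calibration(name): a dict with "fx", "fy", "cx", "cy" (pixels), "view" (4x4, takes a point from world to camera coordinates); the wrist camera has in their place "mount" (4x4, takes a point from camera to tool coordinates, whose origin is the TCP and whose axes are the flange's). Camera axes: x right, y down, z forward; pixel columns grow to the right and rows downward; lengths in mm; the calibration is good to about 2 mm. A picture is of the moment at which its call begins: read the wrist's pose just before it. calibration takes no time and is no camera call.
- ctrl.finish_job(): hands the job in; it is judged then, once.
Trained networks look in the newest picture that a camera, given by its name, has taken for a name from the list of things; names that differ only in an ending like _2 or _b are one class to them, and where a whole thing is asked for, a point or a joint stands for the part that bears it (a point fixed in the world has none). Each returns a list of dicts, best first, with "conf" (0 to 1); they miss things now and then, are a little off and sometimes report something else, mostly with a low value. They report only what shows in the picture. A call takes as long as a camera call. They do not tell look-alikes from the thing itself.
- ctrl.search_frame(camera, query): "box" ([left, top, right, bottom] in pixels, round what is visible of it).
- ctrl.place_of(camera, query): "uv" ([column, row] in pixels: a listed point, or the origin of a listed thing).
The state is a dict: "time_s": time; "joints": joint angles; "dq": joint speeds; "tau": joint torques, N m; "eef_pos": TCP position; "ee_rot": TCP orientation; "force": force on the tool from outside, world axes, zero at the start; "wrist_torque": the same for the moment, N m; "grip_width": opening from 0.0 (shut) to 1.0 (fully open); "grip_force": force on a finger pad.
Only numpy, scipy, OpenCV 4.12 (cv2) and the standard library are available. Lean on these libraries where they do the work, as an engineer would, in place of code of your own. Each camera call takes 0.05 s, during which the arm holds its last target. There are 200 camera calls.

## Working session

There is one attempt and no reset: what is moved stays moved. The work goes in short steps, Python scripts to look and compute and a tool call to move; the robot and the scene stay as the last step left them, time stands still between calls to the robot, and variables do not carry over. Pictures are saved under pics/ and viewed, at most 10 in all, crops included, and the job is handed in when it is done.

Besides the shell and the picture viewer there is one more tool, called as name([rows], argument=value, ...), one row to a line, values as JSON. send_rows: Moves the arm, as the interface text tells. Its arguments: {"type":"object","properties":{"targets":{"type":"array"},"grip":{"type":"number"},"squeeze":{"type":"number"}},"required":["targets"]}

```bash
mkdir -p pics; cat > h.py <<'E'
import numpy as np, cv2
from rig import ctrl
def world(cam,d,u,v,r=2):
    K=ctrl.calibration(cam); p=d[int(v)-r:int(v)+r+1,int(u)-r:int(u)+r+1]; z=np.median(p[p>0])
    c=np.array([(u-K['cx'])/K['fx']*z,(v-K['cy'])/K['fy']*z,z,1])
    return (np.linalg.inv(np.array(K['view']))@c)[:3]
E
python3 - <<'E'
from h import *
for c in ("scene","top"):
    im,d=ctrl.capture(c); cv2.imwrite(f"pics/{c}.png",im[:,:,::-1]); np.save(c,d)
    for q in ("tea_canister","coffee_plunger","soap_pump"):
        for o in ctrl.search_frame(c,q):
            b=o['box'];u,v=(b[0]+b[2])/2,(b[1]+b[3])/2
            print(c,q,round(o['conf'],2),np.round(b),np.round(world(c,d,u,v)))
E
```

```text
scene tea_canister 0.64 [288. 112. 326. 172.] [ 274. -231.  101.]
scene tea_canister 0.58 [423. 212. 475. 285.] [312. 286. 115.]
scene coffee_plunger 0.8 [205. 151. 220. 175.] [ 570. -200.  187.]
scene soap_pump 0.76 [339. 259. 360. 291.] [559. 256. 188.]
scene soap_pump 0.66 [201. 149. 224. 173.] [ 568. -201.  190.]
top tea_canister 0.86 [208. 255. 248. 293.] [270. 241. 162.]
top tea_canister 0.75 [302. 141. 336. 184.] [538. -14. 159.]
top coffee_plunger 0.47 [391. 139. 404. 152.] [ 553. -221.  195.]
top soap_pump 0.69 [206. 151. 228. 172.] [556. 247. 195.]
```

View pics/scene.png

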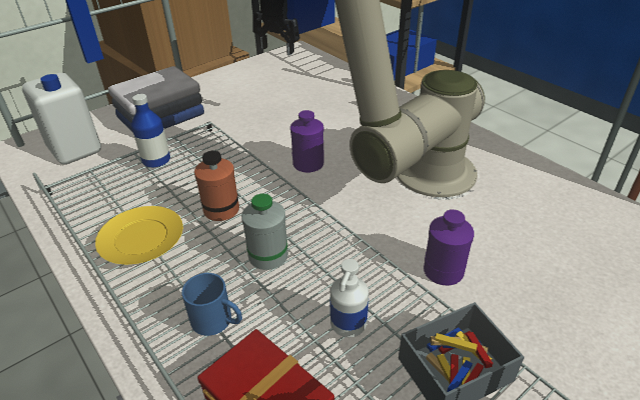

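View pics/top.png

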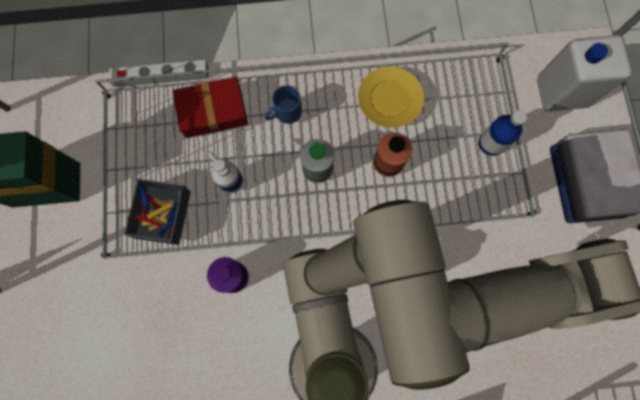

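Candidates in the scene view are the steel canister with the green plunger (262,202; top 317,150), the copper one with the black plunger (212,157; top 397,144), purple ones at (308,140) and (449,247), and the soap pump (349,268). I choose the steel canister and will check it in a crop and measure the head.

```bash
python3 - <<'E'
from h import *
im=cv2.imread("pics/top.png"); s=cv2.imread("pics/scene.png")
cv2.imwrite("pics/crop.png",np.hstack([cv2.resize(im[120:200,270:350],(400,400)),cv2.resize(s[185:275,220:310],(400,400))]))
for c,I,(x0,y0,x1,y1) in (("top",im,(295,135,340,185)),("scene",s,(240,190,290,215))):
    d=np.load(c+".npy"); h=cv2.cvtColor(I,cv2.COLOR_BGR2HSV)
    m=(h[...,0]>50)&(h[...,0]<85)&(h[...,1]>100); k=np.zeros_like(m);k[y0:y1,x0:x1]=1; vs,us=np.where(m&k)
    P=np.array([world(c,d,u,v,0) for u,v in zip(us,vs) if d[v,u]>0]); 
    T=P[P[:,2]>np.percentile(P[:,2],90)-8]; 
    print(c,len(us),us.mean(),vs.mean(),np.percentile(P[:,2],[10,50,90]).round(), T.mean(0).round(1),T.min(0).round(),T.max(0).round())
print(ctrl.sense())
E
```

```text
top 195 316.8 150.45641025641027 [191. 193. 196.] [560.4 -11.3 193.5] [540. -31. 188.] [581.   9. 199.]
scene 264 261.8636363636364 201.4848484848485 [188. 193. 195.] [564.6  -7.8 193.1] [544. -32. 187.] [585.  11. 196.]
{'time_s': 0.4, 'joints': array([-1.46537553e+00,  3.12976021e-01,  1.49781829e+00,  1.60806601e-05,
        1.33104898e+00, -2.23436480e-01]), 'dq': array([ 0.00194122, -0.00136178,  0.00025547, -0.00159703, -0.00122786,
       -0.00057757]), 'tau': array([-1.79947838e-03, -4.11823833e+01, -2.59655178e+01, -2.00513132e-04,
        1.37817304e-03,  5.05343021e-07]), 'eef_pos': array([ 169.52359045, -496.81727049,  195.61068604]), 'ee_rot': array([-1.24640309e-04,  9.86512347e-01,  1.63686817e-01,  1.51870419e-05]), 'force': array([ 0.83532432, -0.64713731,  0.42198798]), 'wrist_torque': array([ 0.00648558, -0.04709606,  0.00807611]), 'grip_force': 0.0, 'grip_width': 0.9991327997196277}
```

View pics/crop.png

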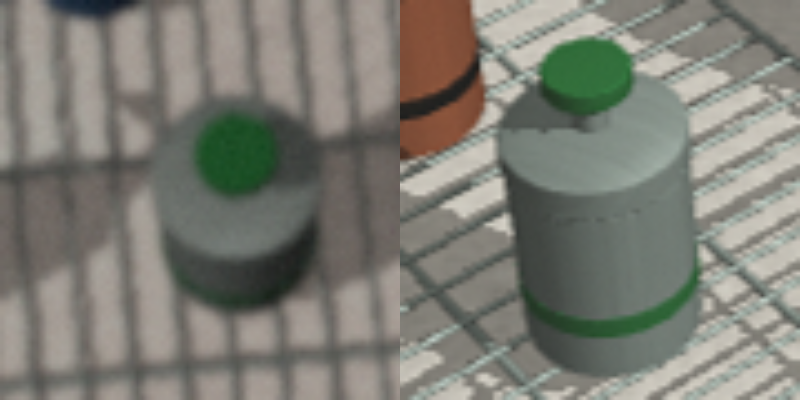

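The crop shows the steel canister with the green plunger and green band. The head top is at about (562,-10,194), which matches the expected 164+30 mm. I'll raise and travel with the fingers shut.

send_rows([
  {"offset": [0, 0, 4], "spin": 0},
  {"offset": [0, 0, 8], "spin": 0},
  {"offset": [2, 2.5, 11], "spin": 0},
  {"offset": [4.5, 5.6, 11], "spin": 0},
  {"offset": [7, 8.7, 11], "spin": 0},
  {"offset": [9.5, 11.8, 11], "spin": 0},
  {"offset": [12, 14.9, 11], "spin": 0},
  {"offset": [14.5, 18, 11], "spin": 0},
], grip=0, squeeze=20)

```text
time_s: 1.07
eef_pos: [315.3, -315.2, 305.8]
ee_rot: [0.0, 0.987, 0.163, 0.0]
force: [1.4, -0.6, 0.5]
grip_width: 0.0
grip_force: 0.0
```

send_rows([
  {"offset": [2.5, 3.1, 0], "spin": 0},
  {"offset": [5, 6.2, 0], "spin": 0},
  {"offset": [7.5, 9.3, 0], "spin": 0},
  {"offset": [10, 12.4, 0], "spin": 0},
  {"offset": [12.5, 15.5, 0], "spin": 0},
  {"offset": [15, 18.6, 0], "spin": 0},
  {"offset": [17, 21, 0], "spin": 0},
  {"offset": [17, 21, 0], "spin": 0},
])

```text
time_s: 1.73
eef_pos: [486.6, -103.0, 305.4]
ee_rot: [-0.001, 0.986, 0.166, 0.0]
force: [-0.2, -0.3, -0.3]
grip_width: 0.005
grip_force: 0.0
```

```bash
python3 - <<'E'
from h import *
from scipy.spatial.transform import Rotation as R
s=ctrl.sense(); im,d=ctrl.capture("wrist"); cv2.imwrite("pics/w.png",im[:,:,::-1])
K=ctrl.calibration("wrist"); M=np.array(K['mount']); q=s['ee_rot']; A=R.from_quat(q,scalar_first=True).as_matrix()
h=cv2.cvtColor(im,cv2.COLOR_RGB2HSV); m=(h[...,0]>50)&(h[...,0]<85)&(h[...,1]>100)&(d>0)
v,u=np.where(m);z=d[v,u]
C=np.stack([(u-K['cx'])/K['fx']*z,(v-K['cy'])/K['fy']*z,z])
P=(A@(M[:3,:3]@C+M[:3,3:])).T+s['eef_pos']
T=P[(P[:,2]>183)]
print(M.round(2),u.min(),u.max(),v.min(),v.max())
print(len(T),T.mean(0),np.percentile(T,[1,99],axis=0).round(1))
E
```

```text
[[  -0.     -0.96   -0.29   72.64]
 [   1.      0.     -0.      0.5 ]
 [   0.     -0.29    0.96 -177.66]
 [   0.      0.      0.      1.  ]] 223 431 44 396
2105 [560.75764525 -13.59495159 196.29434527] [[508.3 -88.6 192. ]
 [580.7   7.  419.2]]
```

View pics/w.png

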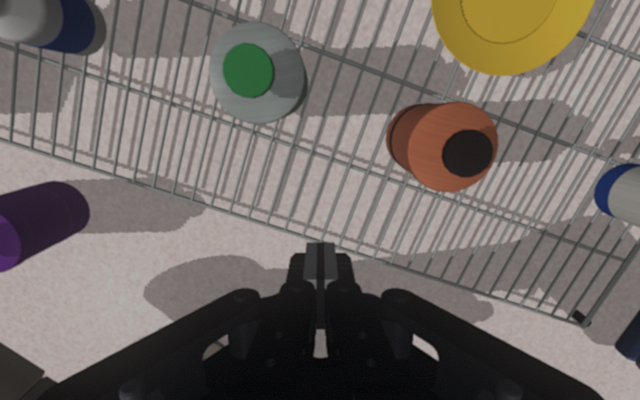

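The wrist view shows the green head at (248,70) and the copper canister at (467,150). The refined centre is about (562,-12). I'll move above it and go down to about 15 mm over the head.

send_rows([
  {"offset": [2.5, 3, 0], "spin": 0},
  {"offset": [5, 6, 0], "spin": 0},
  {"offset": [7.5, 9.1, 0], "spin": 0},
  {"offset": [7.5, 9.1, -3], "spin": 0},
  {"offset": [7.5, 9.1, -6], "spin": 0},
  {"offset": [7.5, 9.1, -8], "spin": 0},
  {"offset": [7.5, 9.1, -9.5], "spin": 0},
  {"offset": [7.5, 9.1, -9.5], "spin": 0},
])

```text
time_s: 2.45
eef_pos: [557.9, -16.6, 207.7]
ee_rot: [-0.001, 0.987, 0.163, -0.003]
force: [0.4, -0.6, -0.4]
grip_width: -0.001
grip_force: 0.0
```

send_rows([
  {"offset": [0, 0, 0], "spin": 0},
  {"offset": [0, 0, 0], "spin": 0},
  {"offset": [0, 0, 0], "spin": 0},
])

```text
time_s: 2.7
eef_pos: [560.0, -16.4, 212.2]
ee_rot: [0.001, 0.987, 0.163, 0.001]
force: [0.7, -0.7, -0.2]
grip_width: -0.001
grip_force: 0.0
```

send_rows([
  {"offset": [0.2, 0.4, 0], "spin": 0},
  {"offset": [0.2, 0.4, -0.8], "spin": 0},
  {"offset": [0.2, 0.4, -1.4], "spin": 0},
  {"offset": [0.2, 0.4, -2.0], "spin": 0},
  {"offset": [0.2, 0.4, -2.4], "spin": 0},
  {"offset": [0.2, 0.4, -2.8], "spin": 0},
  {"offset": [0.2, 0.4, -2.8], "spin": 0},
])

```text
time_s: 3.28
eef_pos: [561.1, -11.8, 181.7]
ee_rot: [-0.0, 0.987, 0.164, -0.001]
force: [-0.6, -0.3, -0.1]
grip_width: -0.001
grip_force: 0.0
```

```bash
python3 - <<'E'
from h import *
w,_=ctrl.capture("wrist"); s,_=ctrl.capture("scene")
st=ctrl.sense(); print(st['eef_pos'],st['force'],st['wrist_torque'])
cv2.imwrite("pics/c2.png",np.hstack([cv2.resize(w[150:350,220:420],(400,400)),cv2.resize(s[150:270,200:320],(400,400))])[:,:,::-1])
E
```

```text
[561.54201497 -11.92786303 182.69863785] [-0.10263138  0.05743062 -0.41936689] [-0.01116138 -0.02653443 -0.00359224]
```

View pics/c2.png

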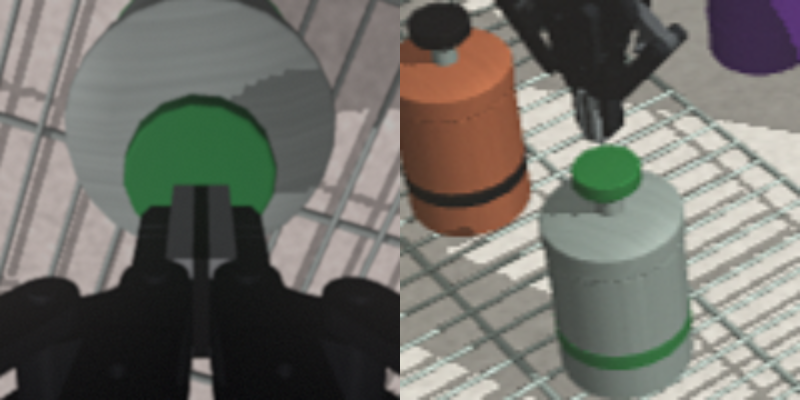

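```bash
python3 - <<'E'
from h import *
K=ctrl.calibration("scene");V=np.array(K['view'])
def px(p): c=V@np.r_[p,1]; return (K['fx']*c[0]/c[2]+K['cx'],K['fy']*c[1]/c[2]+K['cy'])
st=ctrl.sense();p=st['eef_pos'];print(p,px(p),px([562,-11,194]),px([541,-11,194]),px([561,-12,205]))
im,d=ctrl.capture("scene")
for v in range(180,204,2): print(v,[tuple(world("scene",d,u,v,0).round().astype(int)) if d[v,u]>0 else 0 for u in (257,259,261,263)],im[v,260])
im,d=ctrl.capture("top")
h=cv2.cvtColor(im,cv2.COLOR_RGB2HSV); K=ctrl.calibration("top");V=np.array(K['view']);print("top tcp",px(p))
m=(h[...,0]>50)&(h[...,0]<85)&(h[...,1]>100);m[:,:295]=0;m[:,340:]=0
v,u=np.where(m);print(len(u),u.mean(),v.mean())
E
```

```text
[561.54201497 -11.92786303 182.69863785] (np.float64(262.2081331064979), np.float64(203.0181723312078)) (np.float64(261.77790092978444), np.float64(199.12258431342858)) (np.float64(270.15370136007164), np.float64(194.93017913187188)) (np.float64(261.41394266787336), np.float64(194.53744130515182))
180 [(np.int64(572), np.int64(-3), np.int64(253)), (np.int64(567), np.int64(-5), np.int64(250)), (np.int64(567), np.int64(3), np.int64(254)), (np.int64(558), np.int64(-4), np.int64(246))] [38 36 34]
182 [(np.int64(573), np.int64(-3), np.int64(248)), (np.int64(568), np.int64(-4), np.int64(245)), (np.int64(565), np.int64(-2), np.int64(245)), (np.int64(562), np.int64(2), np.int64(246))] [42 42 40]
184 [(np.int64(573), np.int64(-3), np.int64(244)), (np.int64(568), np.int64(-5), np.int64(240)), (np.int64(565), np.int64(-2), np.int64(240)), (np.int64(563), np.int64(2), np.int64(242))] [40 39 38]
186 [(np.int64(573), np.int64(-5), np.int64(237)), (np.int64(569), np.int64(-3), np.int64(236)), (np.int64(567), np.int64(1), np.int64(238)), (np.int64(562), np.int64(1), np.int64(235))] [73 77 76]
188 [(
[... 1093 characters left out ...]
p.int64(194)), (np.int64(560), np.int64(-18), np.int64(191)), (np.int64(558), np.int64(-13), np.int64(193))] [ 55 122  66]
200 [(np.int64(571), np.int64(-14), np.int64(195)), (np.int64(568), np.int64(-11), np.int64(195)), (np.int64(564), np.int64(-11), np.int64(193)), (np.int64(561), np.int64(-8), np.int64(193))] [ 55 121  64]
202 [(np.int64(574), np.int64(-12), np.int64(192)), (np.int64(572), np.int64(-7), np.int64(194)), (np.int64(568), np.int64(-4), np.int64(194)), (np.int64(564), np.int64(-3), np.int64(192))] [ 55 124  66]
top tcp (np.float64(317.04454865103327), np.float64(151.30229332400705))
0 nan nan<stdin>:10: RuntimeWarning: Mean of empty slice.
  ret = ret.dtype.type(ret / rcount)
```

```bash
cat >> h.py <<'E'
from scipy.spatial.transform import Rotation as R
def wrist():
    s=ctrl.sense(); im,d=ctrl.capture("wrist")
    K=ctrl.calibration("wrist"); M=np.array(K['mount']); A=R.from_quat(s['ee_rot'],scalar_first=True).as_matrix()
    v,u=np.mgrid[:400,:640]; C=np.stack([(u-K['cx'])/K['fx']*d,(v-K['cy'])/K['fy']*d,d],-1)@M[:3,:3].T+M[:3,3]
    return s,im,d,C,C@A.T+s['eef_pos']
E
python3 - <<'E'
from h import *
s,im,d,C,P=wrist()
h=cv2.cvtColor(im,cv2.COLOR_RGB2HSV); m=(h[...,0]>50)&(h[...,0]<85)&(h[...,1]>100)&(d>0);m[:,:260]=0;m[:,380:]=0
print(s['time_s'],s['eef_pos'],s['joints'],"head",np.median(P[m],0).round(1),np.percentile(P[m],[2,98],axis=0).round(1))
for v in range(235,285,6): print(v,C[v,320].round(),C[v,312].round(),C[v,328].round(),im[v,312])
E
```

```text
3.4833 [561.651732   -11.93381376 182.96872672] [-2.29776932e-01  4.03165456e-01  1.40437655e+00  6.43793556e-06
  1.33354085e+00  1.01223061e+00] head [568.2  -8.  193.4] [[550.  -30.3 190.1]
 [582.1   8.  194.8]]
235 [  2.   0. -11.] [  2.  -4. -10.] [  3.   5. -12.] [ 47 107  61]
241 [ -2.   0. -10.] [ -2.  -4. -10.] [ -1.   5. -12.] [47 99 59]
247 [ 10.   0. -44.] [ 10.  -3. -44.] [ 10.   4. -44.] [54 56 56]
253 [ 10.   0. -50.] [ 11.  -3. -51.] [ 11.   4. -51.] [54 57 56]
259 [ 11.   0. -57.] [ 10.  -3. -56.] [ 11.   4. -57.] [54 55 55]
265 [ 10.   0. -61.] [ 10.  -3. -61.] [ 11.   4. -62.] [52 54 55]
271 [ 11.   0. -67.] [ 11.  -3. -67.] [ 11.   3. -67.] [54 55 55]
277 [ 10.   0. -70.] [ 10.  -3. -70.] [ 10.   3. -71.] [50 51 52]
283 [  9.   0. -73.] [ 11.  -3. -76.] [  9.   3. -73.] [70 71 73]
```

Two cameras agree that the real fingertips are about 39 mm behind the reported TCP. The tip is at z≈222 with TCP 183, and there is no force. Contact is therefore expected at TCP≈155 and the stop at about 139. I'll go down carefully, watching the force.

send_rows([
  {"offset": [0, 0, -0.8], "spin": 0},
  {"offset": [0, 0, -1.6], "spin": 0},
  {"offset": [0, 0, -2.2], "spin": 0},
  {"offset": [0, 0, -2.6], "spin": 0},
  {"offset": [0, 0, -3.0], "spin": 0},
  {"offset": [0, 0, -3.4], "spin": 0},
  {"offset": [0, 0, -3.4], "spin": 0},
])

```text
time_s: 4.12
eef_pos: [561.2, -11.8, 148.2]
ee_rot: [-0.0, 0.987, 0.164, -0.0]
force: [-2.6, 1.7, 4.3]
grip_width: 0.002
grip_force: 2.1
```

send_rows([
  {"offset": [0, 0, -0.4], "spin": 0},
  {"offset": [0, 0, -0.7], "spin": 0},
  {"offset": [0, 0, -0.9], "spin": 0},
  {"offset": [0, 0, -1.0], "spin": 0},
  {"offset": [0, 0, -1.0], "spin": 0},
])

```text
time_s: 4.53
eef_pos: [562.8, -12.1, 142.4]
ee_rot: [0.001, 0.986, 0.164, 0.002]
force: [-7.9, 1.6, 24.0]
grip_width: 0.002
grip_force: 12.5
```

send_rows([
  {"offset": [0, 0, 0.1], "spin": 0},
  {"offset": [0, 0, 0.1], "spin": 0},
  {"offset": [0, 0, 0.1], "spin": 0},
  {"offset": [0, 0, 0.1], "spin": 0},
  {"offset": [0, 0, 0.1], "spin": 0},
  {"offset": [0, 0, 0.1], "spin": 0},
  {"offset": [0, 0, 0.1], "spin": 0},
])

```text
time_s: 5.12
eef_pos: [562.3, -12.0, 142.4]
ee_rot: [0.001, 0.986, 0.164, 0.002]
force: [-6.0, 0.3, 19.9]
grip_width: 0.001
grip_force: 9.6
```

Firmly at the stop (20 N against a 6 N spring) and held. Now release fully.

send_rows([
  {"offset": [0, 0, 0.8], "spin": 0},
  {"offset": [0, 0, 1.6], "spin": 0},
  {"offset": [0, 0, 2.6], "spin": 0},
  {"offset": [0, 0, 3.6], "spin": 0},
  {"offset": [0, 0, 3.6], "spin": 0},
  {"offset": [0, 0, 3.6], "spin": 0},
  {"offset": [0, 0, 3.6], "spin": 0},
])

```text
time_s: 5.7
eef_pos: [561.4, -11.9, 175.2]
ee_rot: [-0.0, 0.987, 0.164, -0.0]
force: [-0.4, -0.6, -0.2]
grip_width: 0.0
grip_force: 0.0
```

```bash
cat > chk.py <<'E'
from h import *
s,im,d,C,P=wrist()
h=cv2.cvtColor(im,cv2.COLOR_RGB2HSV); m=(h[...,0]>50)&(h[...,0]<85)&(h[...,1]>100)&(d>0);m[:,:260]=0;m[:,380:]=0
print(s['time_s'],s['eef_pos'].round(1),s['force'].round(1),"head",np.median(P[m],0).round(1),np.percentile(P[m],[2,98],axis=0).round(1))
im,d=ctrl.capture("scene");h=cv2.cvtColor(im,cv2.COLOR_RGB2HSV);m=(h[...,0]>50)&(h[...,0]<85)&(h[...,1]>100);k=m*0;k[190:215,240:290]=1
v,u=np.where(m&(k>0));p=np.array([world("scene",d,a,b,0) for a,b in zip(u,v) if d[b,a]>0]);print(len(u),u.mean(),v.mean(),np.percentile(p[:,2],[10,50,90]),p.max(0).round())
E
python3 chk.py
```

```text
5.7 [561.4 -11.9 175.2] [-0.4 -0.6 -0.2] head [569.4  -7.3 193.4] [[551.1 -30.3 188.8]
 [582.5   8.1 194.8]]
259 261.8416988416988 201.7992277992278 [187.11564879 192.81910273 194.68167165] [585.  11. 197.]
```

Head fully up again at 193 mm and the canister hasn't moved. Second press.

send_rows([
  {"offset": [0, 0, -1.0], "spin": 0},
  {"offset": [0, 0, -1.8], "spin": 0},
  {"offset": [0, 0, -2.4], "spin": 0},
  {"offset": [0, 0, -2.9], "spin": 0},
  {"offset": [0, 0, -3.3], "spin": 0},
  {"offset": [0, 0, -3.5], "spin": 0},
  {"offset": [0, 0, -3.6], "spin": 0},
  {"offset": [0, 0, -3.6], "spin": 0},
])

```text
time_s: 6.47
eef_pos: [562.1, -12.0, 142.3]
ee_rot: [0.001, 0.986, 0.164, 0.001]
force: [-6.2, 0.9, 21.6]
grip_width: -0.001
grip_force: 10.7
```

send_rows([
  {"offset": [0, 0, 0], "spin": 0},
  {"offset": [0, 0, 0], "spin": 0},
  {"offset": [0, 0, 0], "spin": 0},
  {"offset": [0, 0, 0], "spin": 0},
  {"offset": [0, 0, 0], "spin": 0},
  {"offset": [0, 0, 0], "spin": 0},
  {"offset": [0, 0, 0], "spin": 0},
  {"offset": [0, 0, 0], "spin": 0},
])

```text
time_s: 7.13
eef_pos: [562.1, -12.0, 142.3]
ee_rot: [0.001, 0.986, 0.164, 0.001]
force: [-6.3, 1.3, 21.5]
grip_width: -0.003
grip_force: 10.8
```

send_rows([
  {"offset": [0, 0, 0.8], "spin": 0},
  {"offset": [0, 0, 1.6], "spin": 0},
  {"offset": [0, 0, 2.6], "spin": 0},
  {"offset": [0, 0, 4], "spin": 0},
  {"offset": [0, 0, 6], "spin": 0},
  {"offset": [0, 0, 8], "spin": 0},
  {"offset": [0, 0, 8], "spin": 0},
  {"offset": [0, 0, 8], "spin": 0},
])

```text
time_s: 7.8
eef_pos: [561.6, -11.9, 220.1]
ee_rot: [0.0, 0.987, 0.164, 0.0]
force: [0.1, 0.7, -0.1]
grip_width: -0.001
grip_force: 0.0
```

```bash
python3 chk.py
```

```text
7.8 [561.6 -11.9 220.1] [ 0.1  0.7 -0.1] head [563.4 -10.8 193.5] [[544.2 -30.1 191.7]
 [581.5   7.6 194.8]]
265 261.8264150943396 201.49433962264152 [188.01365137 193.30727925 194.86715241] [586.  11. 197.]
```

```bash
python3 -c "
from rig import ctrl
print(ctrl.finish_job())"
```

```text
the job is handed in; nothing more can be done
None
```

I pressed the green plunger to its stop twice, holding it each time at about 20 N. It rose fully after each press (head top back at about 193 mm), the canister did not move, nothing else was touched, and I handed the job in at about 8 s.

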